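Load a nailer body into the leak tester, lock it and start the test

ROBOT

A 7-joint arm with a two-finger parallel gripper is mounted at the origin on the work surface. World frame = base frame: x ahead of the robot, y to its left, z up, the work surface at z = 0. Lengths are in m, angles in rad, forces in N, time in s.
With the tool pointing down it reaches from about 0.425 to 0.875 m from the base axis. Payload 4.7 kg.
Tool frame: the origin (TCP) lies between the finger pads; the fingertips stand 14 mm ahead of it and the grasp point (between the pads) lies 5 mm behind it; z points along the fingers, y is the line along which they close (so a half turn about z gives the same grasp; the last joint's range is limited). The gripper opens to 87 mm and grips with 3 to 60 N. Pads are 19 mm wide; open, the fingers measure 117 mm over their backs; the gripper's body (75 mm by 190 mm) begins 51 mm behind the grasp point.
Start: joints at [-1.254, 0.321, -0.07, 1.45, 0.023, 1.371, -0.057], TCP at [0.194, 0.62, 0.237] pointing down, gripper open.
Joint ranges: [-2.86, 2.86], [-0.3, 2.09], [-1.38, 1.24], [0.06, 2.45], [-1.56, 4.7], [0.09, 2.05], [-2.69, 2.69]. Speed limits (rad/s): [2.57, 2.57, 3.14, 3.14, 3.14, 3.14, 3.14].

INTERFACE

Orientations are given as a rotation vector (axis times angle).
In Python, from bench import get_state, get_image, camera_params, close_job gives the robot as it stands. The module is installed in compiled form; this text tells all that it offers.
- The arm moves only by the tool arm_command, never from a script. Its argument "motion" is a list of rows, each a list of 5 numbers: the finger opening in mm, from 0 to 87, then the shift along the tool's x, y, z in mm, then the turn about the tool's z in degrees. In form: [[gripper, x, y, z, spin], ...]. A call has 1 to 5 rows; each row is the pose to reach, as a shift and turn from the pose commanded when the call began, along the tool's axes at that moment; what a row does not reach only later rows make up. A row lasts 1/12 s, in which the tool goes at most 41.7 mm and 7.16 degrees, less where a joint would pass 70% of its speed; a pose out of reach is approached as far as the arm can. A call with a gripper value outside its range is refused whole. The fingers move at their own pace and stop on an object; "newtons" is the grip in N (left out, the last holds). Time passes only in rows, so rows that repeat a pose let the fingers close. It gives the time, the measured TCP pose, the force, the opening and the grip force at its end, in the units of the state.
- get_state(): the state, without advancing time (a new reading comes with each control period).
- get_image(name): name is "scene" or "side" or "wrist"; returns (picture, depth): 480x640x3 uint8, red, green, blue; 480x640 float32, m along the optical axis (not along the pixel's ray), 0 where there is no reading.
- camera_params(name): a dict with "intrinsics" (3x3 intrinsics, pixels), "D" ([k1, k2, p1, p2, k3] as OpenCV has them; the pictures are not rectified), "extrinsics" (4x4, takes a point from camera to world coordinates). Camera axes: x right, y down, z forward; pixel columns grow to the right and rows downward; lengths in m; the calibration is good to about 2 mm. A picture is of the moment at which its call begins: read the wrist's pose just before it. camera_params takes no time and is no camera call; for the wrist camera it gives the pose at the moment of the call.
- close_job(): hands the job in; it is judged then, once.
The state is a dict: "time": time; "joint_positions": joint angles; "qd": joint speeds; "joint_torque": joint torques, N m; "position": TCP position; "tool_rot": TCP orientation; "ft_force": force on the tool from outside, world axes, zero at the start; "torque": the same for the moment, N m; "grip_width": opening from 0.0 (shut) to 1.0 (fully open); "grip_force": force on a finger pad.
Only numpy, scipy, OpenCV 4.12 (cv2) and the standard library are available. Lean on these libraries where they do the work, as an engineer would, in place of code of your own. Each camera call takes 0.05 s, during which the arm holds its last target. There are 200 camera calls.

TASK

Load the nailer body that has the round nose into the nest of the leak tester's sliding carriage, flat on the nest floor with its nose toward the test head. Push the carriage fully home against its stop, then swing the lock arm all the way round behind the body, and only when it is locked press the start button on top of the head, all the way down, and let it come back up. Leave the other body, the one without a nose, where it is.

Things in the scene. Friction and masses are not known exactly. Their poses are not given: they have to be found in the camera images.
- nailer_body: Nailer body to be loaded: bare aluminium block 100 long (x) x 46 wide (y) x 46 high, its rear 17 mm a black plastic cap, with a dark steel round nose (28 mm diameter, 40 long, axis 23 mm above the underside) standing out of its front +x face; 140 mm overall, about 0.45 kg, lying flat. Origin: centre of the underside of the block (nose not counted); x points to the nose, z up.
- blank_body: The other body, to be left alone: the same 100 x 46 x 46 mm block without any nose. Origin: centre of its underside; x along its length away from the black cap.
- nest (a point): Middle of the nest floor on the sliding carriage, 30 mm above the table. x: push direction, toward the test head; z up. Nest open on top, inside 106 (x) by 53 mm (y): side walls with flared lips 17 mm high (reaching 37 mm from the centre line), rear wall 19 high, two front posts 33 high with a 35 mm gap for the nose. The body belongs with its origin here, x along this x.
- carriage (a joint): Travel of the carriage along the nest's x, in m: 0 fully out, 0.080 home against the stop. Stiff (about 3 N). At home the lock arm fits just behind the body; short of home the body blocks the arm.
- lock (a joint): Angle of the lock arm in rad: 0 open (arm beside the carriage, pointing along the nest's -x), 1.571 fully locked (arm across behind the body, pointing along the nest's +y). Seen from above it closes clockwise. Stays where it is left; about 1.5 N at the knob.
- lock_knob (a point): Top centre of the lock arm's upright round black knob, 26 mm diameter, 40 mm tall above the arm, its top 106 mm above the table; 110 mm from the pivot. Moves with the arm. The seated body's top is at 76 mm. The arm is a steel bar 12 x 12 mm.
- lock_pivot (a point): Point on the lock arm's vertical pivot axis, at the height of the knob's top.
- start_top (a point): Top centre of the round black start button (40 mm diameter) on top of the grey test head, which is 52 x 106 mm and 92 mm high; pressed straight down; the bore under it takes the nose.
- start (a joint): Travel of the start button in m: 0 up, 0.007 fully down (5 N); springs back.
Things that resemble listed ones, but are neither listed nor needed, are in the scene too. Leave any red look-alike of the nailer_body alone.

How it is judged:
By the outcome, as a careful person would: the job done as asked, in the order asked, and still so for the second after the job is handed in, with the robot touching nothing.
It also fails if it takes over 56 s, if anything falls off the work surface, if the arm or the gripper's body presses on something with over 40 N, if the wrist force passes 120 N, or if a joint passes its speed limit or range.

## Working session

There is one attempt and no reset: what is moved stays moved. The work goes in short steps, Python scripts to look and compute and a tool call to move; the robot and the scene stay as the last step left them, time stands still between calls to the robot, and variables do not carry over. Pictures are saved under pics/ and viewed, at most 14 in all, crops included, and the job is handed in when it is done.

Besides the shell and the picture viewer there is one more tool, called after "Emit:" by a JSON object that holds its "name" and its "arguments", one argument or row to a line. arm_command: Moves the arm, as the interface text tells. Its arguments: {"type":"object","properties":{"motion":{"type":"array"},"newtons":{"type":"number"}},"required":["motion"]}

```bash
mkdir -p pics
cat > h.py <<'E'
import numpy as np, cv2
from scipy.spatial.transform import Rotation as R
from bench import get_state, get_image, camera_params, close_job
def shot(n):
    p=camera_params(n); im,d=get_image(n); np.savez(f'/tmp/{n}.npz',im=im,d=d,K=p['intrinsics'],D=p['D'],E=p['extrinsics']); return im
def load(n):
    return dict(np.load(f'/tmp/{n}.npz'))
def ray(c,uv):
    uv=np.array(uv,float).reshape(-1,1,2); n=cv2.undistortPoints(uv,np.array(c['K']),np.array(c['D'])).reshape(-1,2)
    d=np.c_[n,np.ones(len(n))]@c['E'][:3,:3].T; return c['E'][:3,3],d
def plane(c,uv,z):
    o,d=ray(c,uv); return o+d*((z-o[2])/d[:,2])[:,None]
def cloud(c):
    v,u=np.mgrid[:480,:640]; uv=np.stack([u.ravel(),v.ravel()],1)
    n=cv2.undistortPoints(uv.reshape(-1,1,2).astype(float),np.array(c['K']),np.array(c['D'])).reshape(-1,2)
    z=c['d'].ravel(); P=np.c_[n*z[:,None],z]@c['E'][:3,:3].T+c['E'][:3,3]; P[z==0]=np.nan
    return P.reshape(480,640,3)
def totool(s,p,):
    return R.from_rotvec(s['tool_rot']).inv().apply(np.array(p)-s['position'])*1000
E
python3 - <<'E'
from h import *
print(get_state())
for n in ('scene','side','wrist'):
    im=shot(n); cv2.imwrite(f'pics/{n}1.png',im[:,:,::-1]); print(n,camera_params(n)['extrinsics'])
E
```

```text
{'time': 0.0, 'joint_positions': array([-1.25385298,  0.32183375, -0.07007254,  1.45165931,  0.02262671,
        1.37076671, -0.05689415]), 'qd': array([ 0.00013464, -0.00053057, -0.00041859, -0.00152729,  0.00059777,
       -0.0016476 , -0.00099241]), 'joint_torque': array([ 4.11750925e-04, -4.91276872e+01, -4.03775359e-01, -3.12528992e+01,
       -6.39540888e-02,  4.35813633e-02,  1.71979000e-04]), 'position': array([0.19376284, 0.61991428, 0.23546227]), 'tool_rot': array([-4.73818963e-01, -3.10549426e+00,  2.94310167e-03]), 'ft_force': array([ 0.79012227,  0.88126775, -0.3564402 ]), 'torque': array([ 0.01497344, -0.0247223 ,  0.02876322]), 'grip_force': 0.0, 'grip_width': 0.9984239448965585}
scene [[ 0.55828136  0.60741285 -0.56512968  1.0717365 ]
 [ 0.82964889 -0.40696365  0.3821823  -0.2992242 ]
 [ 0.0021552  -0.68222446 -0.73113962  0.90340532]
 [ 0.          0.          0.          1.        ]]
side [[ 0.75875572 -0.49690967  0.42115381 -0.11449395]
 [-0.6513421  -0.57227132  0.49825596 -0.50778432]
 [-0.00657395 -0.65236977 -0.75787233  1.06192375]
 [ 0.          0.          0.          1.        ]]
wrist [[ 0.29793492  0.92667223  0.22915793  0.13203148]
 [ 0.95458504 -0.28885077 -0.07302487  0.64000198]
 [-0.00147767  0.24050739 -0.97064618  0.38325813]
 [ 0.          0.          0.          1.        ]]
```

View pics/scene1.png

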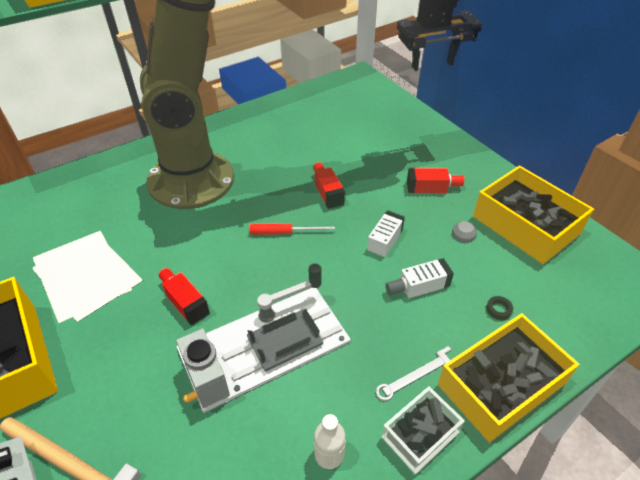

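View pics/side1.png

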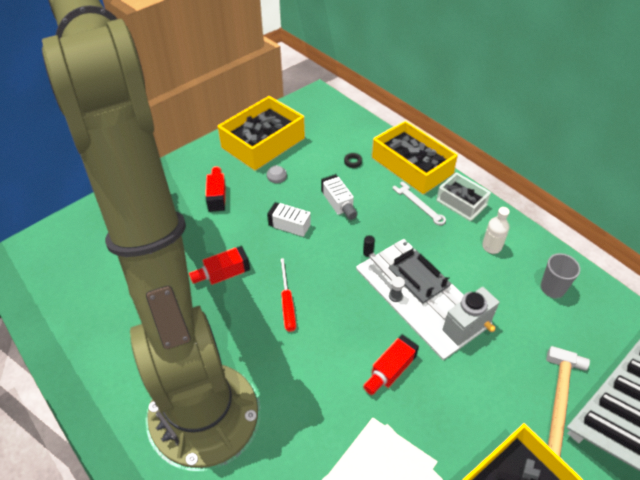

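Scene view: the nosed silver body is at (425,280), with its nose at (393,287). It could be confused with the blank body at (385,235) and the red look-alikes at (183,295), (328,187) and (432,181). I choose (425,280) because it is bare aluminium with a dark nose. The fixture has its head and button at (199,350), nest at (285,340), lock knob at (315,272) and pivot at (266,308).

```bash
cat > m.py <<'E'
from h import *
c=load('scene'); P=cloud(c); im=c['im'].astype(int); v,u=np.mgrid[:480,:640]
def box(u0,u1,v0,v1): return (u>=u0)&(u<u1)&(v>=v0)&(v<v1)
Z=P[...,2]
for name,b in (('body',box(375,460,250,310)),('blank',box(355,412,200,262))):
    m=b&(abs(Z-.046)<.006); q=P[m][:,:2].astype(np.float32); r=cv2.minAreaRect(q*1000); print(name,m.sum(),r, np.median(Z[m]))
m=box(380,408,270,302)&(Z>.015); 
q=P[m]; print('nose pts',q.mean(0),q[:,2].max())
def sel(n,b,z0,z1):
    m=b&(Z>z0)&(Z<z1); q=P[m]; r=cv2.minAreaRect((q[:,:2]*1000).astype(np.float32)); print(n,m.sum(),q.mean(0).round(4),r)
sel('head top',box(170,235,325,400),.085,.0965)
sel('button',box(180,220,335,365),.0975,.13)
sel('knob',box(300,330,258,292),.100,.112)
sel('pivot',box(250,282,290,322),.05,.13)
sel('nest posts/rim',box(235,335,300,375),.04,.075)
sel('base',box(150,360,280,410),.005,.018)
big=cv2.resize(c['im'][240:420,150:470],None,fx=2.5,fy=2.5,interpolation=cv2.INTER_CUBIC); cv2.imwrite('pics/crop1.png',big[:,:,::-1])
E
python3 m.py
```

```text
body 888 ((601.2608642578125, 258.4139709472656), (137.53622436523438, 49.38541030883789), 74.82743835449219) 0.0467122787187384
blank 679 ((454.63201904296875, 288.254638671875), (46.534690856933594, 102.9775390625), 26.80072784423828) 0.04693024726913364
nose pts [0.59130237 0.21072322 0.03376916] 0.04977451319000392
head top 905 [ 0.5654 -0.2161  0.0921] ((554.6529541015625, -213.49903869628906), (51.450382232666016, 107.26496124267578), 84.71891021728516)
button 708 [ 0.5588 -0.2118  0.11  ] ((552.92431640625, -211.01809692382812), (54.91459655761719, 51.15303421020508), 59.45046615600586)
knob 124 [0.5099 0.0565 0.1059] ((508.4079284667969, 57.12004470825195), (23.542165756225586, 25.164108276367188), 84.8858642578125)
pivot 281 [ 0.4971 -0.0452  0.0652] ((497.65399169921875, -41.4853630065918), (48.47228240966797, 28.866857528686523), 69.35720825195312)
nest posts/rim 706 [ 0.5513 -0.0474  0.0497] ((548.0411987304688, -52.247589111328125), (127.4698486328125, 118.40985107421875), 84.64569091796875)
base 5214 [ 0.5472 -0.0799  0.0123] ((528.1824951171875, -93.99493408203125), (412.045166015625, 296.1482238769531), 55.426395416259766)
```

View pics/crop1.png

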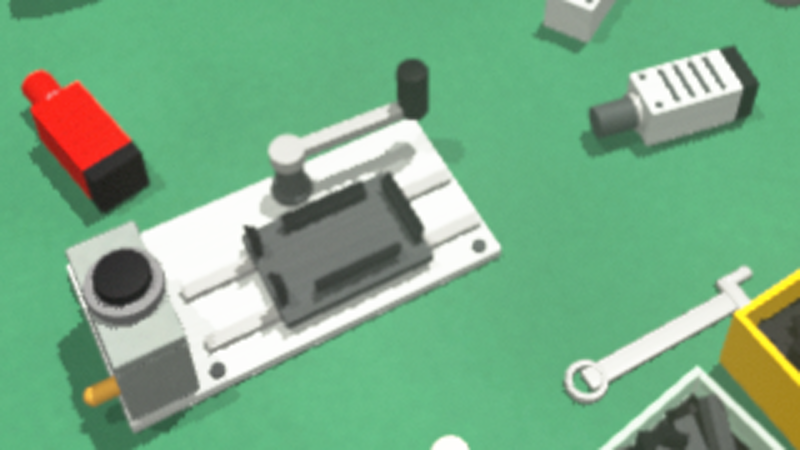

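The crop confirms the choice: bare aluminium body with a dark round nose and black rear cap at crop (690,95). The fixture's lock arm is open, with its knob at (412,85). Next I'll move above the body, keeping the height.

Emit:
{"name": "arm_command", "arguments": {
  "motion": [
    [87,-33,-15,0,6],
    [87,-66,-30,0,12],
    [87,-99,-45,0,18],
    [87,-132,-60,0,24],
    [87,-165,-75,0,30]
  ]
}}

```text
time: 0.57
position: [0.33, 0.4982, 0.2363]
tool_rot: [-1.269, -2.874, 0.0]
ft_force: [-0.2, 1.1, 0.5]
grip_width: 1.001
grip_force: 0.0
```

Emit:
{"name": "arm_command", "arguments": {
  "motion": [
    [87,-36,3.5,0,6],
    [87,-72,7,0,12],
    [87,-108,10.5,0,18],
    [87,-144,14,0,24],
    [87,-180,17.5,0,30]
  ]
}}

```text
time: 0.98
position: [0.4647, 0.3776, 0.2364]
tool_rot: [-1.969, -2.448, 0.0]
ft_force: [1.3, -0.1, -0.9]
grip_width: 1.006
grip_force: 0.0
```

Emit:
{"name": "arm_command", "arguments": {
  "motion": [
    [87,-29,21,0,6],
    [87,-59,42,0,12],
    [87,-88,63,0,18],
    [87,-118,84,0,24],
    [87,-147,105,0,28]
  ]
}}

```text
time: 1.4
position: [0.5994, 0.2572, 0.2364]
tool_rot: [2.503, 1.899, -0.0]
ft_force: [0.8, -0.3, 0.0]
grip_width: 1.002
grip_force: 0.0
```

Run:
```python
from h import *
s=get_state(); print(s['time'],s['position'],s['tool_rot'],s['joint_positions'].round(2))
im=shot('wrist'); cv2.imwrite('pics/w2.png',im[:,:,::-1])
```

```text
1.4 [0.59941683 0.25720807 0.23641632] [ 2.50279615e+00  1.89882875e+00 -3.51446576e-04] [-0.76  0.34  0.4   1.46 -0.13  1.37 -0.62]
```

View pics/w2.png

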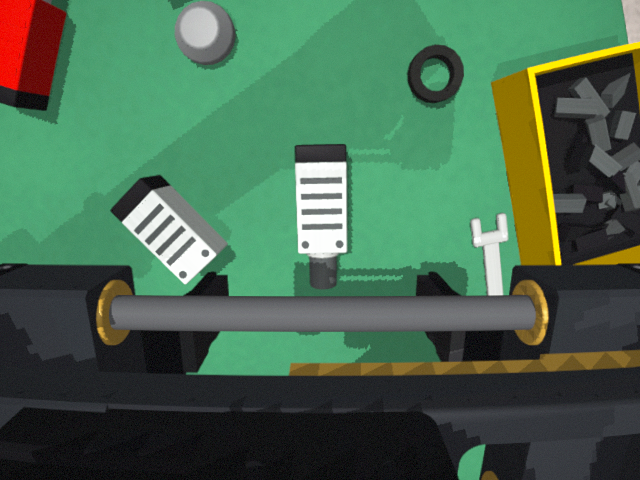

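The wrist view shows the body at (321,200), with its black cap up and its nose at (322,270). It is well aligned with the fingers.

Run:
```python
from h import *
s=get_state(); c=load('wrist'); P=cloud(c); Z=P[...,2]; v,u=np.mgrid[:480,:640]
m=(u>270)&(u<375)&(v>130)&(v<262)&(Z>.040)
r=cv2.minAreaRect((P[m][:,:2]*1000).astype(np.float32)); print(r,np.median(Z[m]))
co=plane(c,[[295,145],[347,145],[298,254],[348,253]],.046); print(co*1000)
a=R.from_rotvec(s['tool_rot']).as_matrix(); print('tool y ang',np.degrees(np.arctan2(a[1,1],a[0,1])),np.degrees(np.arctan2(a[1,0],a[0,0])))
p=np.array([*r[0],34])/1000; print(totool(s,p))
# fixture in scene: points in fixture frame
c=load('scene');P=cloud(c).reshape(-1,3)
th=np.radians(-95.28); X=np.array([np.cos(th),np.sin(th)]);Y=np.array([-X[1],X[0]]);h=np.array([.5546,-.2135])
q=np.c_[(P[:,:2]-h)@X,(P[:,:2]-h)@Y,P[:,2]]*1000
q=q[(abs(q[:,1])<62)&(q[:,0]>-330)&(q[:,0]<40)]
G=np.full((37,16),0)
for a in q:
    i=int((a[0]+330)//10);j=int((a[1]+80)//10)
    if a[2]>G[i,j]: G[i,j]=a[2]
for i in range(37): print(-330+10*i,G[i,1:15])
```

```text
((604.4915771484375, 277.3320007324219), (99.59040832519531, 46.17110061645508), 75.65531158447266) 0.04544072170626068
[[595.85828845 330.49986288  46.        ]
 [639.90155461 318.18657437  46.        ]
 [570.25494818 234.32992936  46.        ]
 [615.71078507 222.63941701  46.        ]]
tool y ang -16.319775317075674 73.67857246657458
[ 28.31761509 -10.07065041 202.05091701]
-330 [2 3 3 3 5 4 4 4 3 4 1 2 2 1]
-320 [2 4 4 4 3 4 2 4 5 1 3 2 2 2]
-310 [0 3 4 4 3 4 3 3 3 1 1 1 2 0]
-300 [3 1 4 2 4 2 4 4 3 2 3 2 2 1]
-290 [1 2 5 5 4 5 5 4 3 1 2 2 3 2]
-280 [ 95 105  14  18  20  16  16  16  19  20  19  13  14   2]
-270 [108 107  15  17  23  26  16  16  20  22  19  18  16   0]
-260 [106 103  15  21  22  22  14  14  19  22  20  16  15   1]
-250 [14 16 16 19 23 22 15 15 19 22 21 13 15  2]
-240 [14 14 15 17 24 23 14 13 19 22 21 14 14  0]
-230 [14 16 29 49 51 49 51 51 49 48 36 31 14  0]
-220 [14 15 32 46 50 48 50 50 50 49 48 32 13  0]
-210 [14 14 33 47 40 34 32 31 33 32 34 31 13  2]
-200 [14 14  0 49 49 32 32 31 33 42 47 33 15  1]
-190 [15 18  0 48 42 32 32 33 32 42 49 33 14  3]
-180 [12 12  0
[... 429 characters left out ...]
0 [11 13 15 18 22 21 15 14 20 22 14 15 15  2]
-80 [12 15 15 16 22 22 14 14 20 23 14 15 13  1]
-70 [14 14 14 19 22 21 15 14 20 22 23 15 13  3]
-60 [11 14 16 18 23 23 15 15 20 24 15 15 15  3]
-50 [15 14 15 20 22 22 14 15 21 22 16 17 18  5]
-40 [14 14 15 16 14 15 15 16 16 15 15 16 16  4]
-30 [  0  92  94  93  93 105 114 114 105 101  95  95  94   2]
-20 [  0  92  94  94 108 115 119 117 117 106  95  95  96   2]
-10 [  0  93  95  94 112 116 117 118 118 114  96  94  95   1]
0 [  0  93  95  94 105 117 117 117 117 106  95  94  95   3]
10 [  0  93  95  94 105 115 118 118 114 106  96  95  94   3]
20 [ 10  92  94  93  94 107 107 108 105  94  94  94  94   2]
30 [ 4  2  3  4  3  3  2  2  0 39 40  3  4  2]
```

Emit:
{"name": "arm_command", "arguments": {
  "motion": [
    [87,12,-5,25,-1],
    [87,24,-10,60,-2],
    [87,24,-10,95,-2],
    [87,24,-10,130,-2],
    [87,24,-10,160,-2]
  ]
}}

```text
time: 1.87
position: [0.5938, 0.2846, 0.0738]
tool_rot: [-2.463, -1.949, 0.003]
ft_force: [-0.7, -1.0, 0.2]
grip_width: 1.001
grip_force: 0.0
```

Emit:
{"name": "arm_command", "arguments": {
  "motion": [
    [87,0,0,20,0],
    [87,0,0,34,0],
    [87,0,0,42,0],
    [87,0,0,42,0],
    [60,0,0,42,0]
  ]
}}

```text
time: 2.28
position: [0.5957, 0.2848, 0.0354]
tool_rot: [2.464, 1.948, 0.002]
ft_force: [0.6, 0.2, 0.3]
grip_width: 0.972
grip_force: 0.0
```

Emit:
{"name": "arm_command", "arguments": {
  "motion": [
    [40,0,0,0,0],
    [40,0,0,0,0],
    [40,0,0,0,0],
    [40,0,0,0,0],
    [40,0,0,0,0]
  ],
  "newtons": 35
}}

```text
time: 2.7
position: [0.597, 0.2846, 0.0359]
tool_rot: [2.464, 1.947, 0.006]
ft_force: [2.4, -0.4, 1.5]
grip_width: 0.631
grip_force: 1.5
```

Run:
```python
from h import *
s=get_state(); print({k:np.round(v,3) for k,v in s.items()})
```

```text
{'time': np.float64(2.7), 'joint_positions': array([-0.753,  0.515,  0.346,  1.639, -0.197,  1.018, -0.578]), 'qd': array([ 0.001,  0.002,  0.002, -0.001,  0.001,  0.001,  0.002]), 'joint_torque': array([-1.1230e+00, -5.1145e+01,  4.3280e+00, -2.4386e+01, -5.5000e-01,
        1.0570e+00, -3.0000e-02]), 'position': array([0.597, 0.285, 0.036]), 'tool_rot': array([2.464, 1.947, 0.006]), 'ft_force': array([ 2.354, -0.384,  1.47 ]), 'torque': array([-0.223, -0.635,  0.093]), 'grip_force': np.float64(1.479), 'grip_width': np.float64(0.631)}
```

Run:
```python
from h import *
for i in range(3):
    s=get_state(); print(s['time'],s['position']*1000,s['tool_rot'],s['grip_width']*87,s['grip_force'],s['ft_force'])
im=shot('wrist'); s=get_state(); print(s['time'],s['position']*1000,s['grip_width']*87,s['grip_force'])
c=load('wrist');P=cloud(c);Z=P[...,2];v,u=np.mgrid[:480,:640]
m=(u>200)&(u<450)&(v<290)&(Z>.038)&(Z<.056); m=cv2.morphologyEx(m.astype(np.uint8),cv2.MORPH_OPEN,np.ones((5,5)))>0
print(m.sum(),cv2.minAreaRect((P[m][:,:2]*1000).astype(np.float32)))
cv2.imwrite('pics/w3.png',im[:,:,::-1])
```

```text
2.7 [596.96783731 284.60761099  35.9395353 ] [2.46355519 1.94697798 0.00593628] 54.92224278354472 1.4786420878954232 [ 2.35382799 -0.38435958  1.46993381]
2.7 [596.96783731 284.60761099  35.9395353 ] [2.46355519 1.94697798 0.00593628] 54.92224278354472 1.4786420878954232 [ 2.35382799 -0.38435958  1.46993381]
2.7 [596.96783731 284.60761099  35.9395353 ] [2.46355519 1.94697798 0.00593628] 54.92224278354472 1.4786420878954232 [ 2.35382799 -0.38435958  1.46993381]
2.75 [597.06222891 284.48109291  35.91915323] 50.597413521573806 1.6684824507683516
9882 ((604.0799560546875, 311.0951843261719), (34.76771926879883, 72.30684661865234), 75.80464935302734)
```

View pics/w3.png

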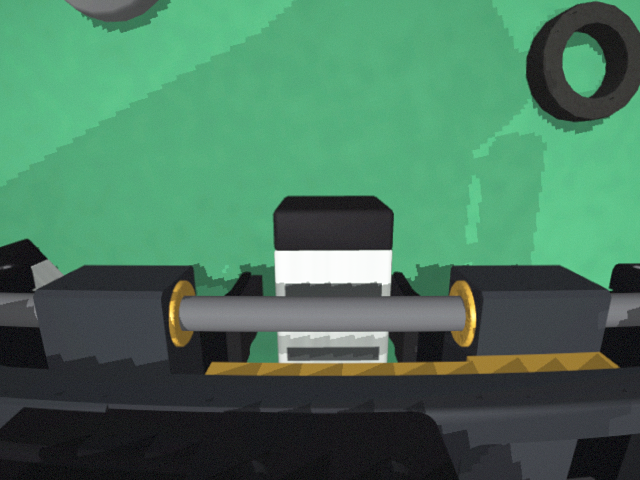

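The body is between the pads (pixel 335), but the grip sits about 10 mm too near the cap because the last reading was taken mid-settling. I'll let the fingers centre it, then reopen, shift toward the nose and regrip.

Emit:
{"name": "arm_command", "arguments": {
  "motion": [
    [40,0,0,0,0],
    [40,0,0,0,0],
    [40,0,0,0,0],
    [65,0,0,0,0],
    [65,0,0,0,0]
  ],
  "newtons": 35
}}

```text
time: 3.17
position: [0.5939, 0.2845, 0.034]
tool_rot: [-2.463, -1.947, 0.004]
ft_force: [-0.5, 0.4, -0.2]
grip_width: 0.607
grip_force: 0.0
```

Emit:
{"name": "arm_command", "arguments": {
  "motion": [
    [65,0,0,0,0],
    [65,-5,0,0,0],
    [65,-11,0,0,0],
    [65,-11,0,0,0],
    [40,-11,0,0,0]
  ]
}}

```text
time: 3.58
position: [0.5922, 0.2728, 0.0343]
tool_rot: [-2.465, -1.947, 0.002]
ft_force: [0.2, -0.8, 0.2]
grip_width: 0.714
grip_force: 0.0
```

Emit:
{"name": "arm_command", "arguments": {
  "motion": [
    [40,0,0,0,0],
    [40,0,0,0,0],
    [40,0,0,0,0],
    [40,0,0,0,0],
    [40,0,0,0,0]
  ],
  "newtons": 35
}}

```text
time: 4.0
position: [0.5931, 0.2739, 0.0347]
tool_rot: [2.464, 1.948, 0.001]
ft_force: [2.2, -0.5, -1.0]
grip_width: 0.524
grip_force: 35.0
```

```bash
cat > f.py <<'E'
from h import *
h=np.array([.5546,-.2135])
for n in ('scene','side'):
    c=load(n); A=cloud(c); P=A.reshape(-1,3); P=P[np.isfinite(P[:,0])]
    d=P[:,:2]-h; near=(abs(d[:,0])<.075)&(d[:,1]>-.04)&(d[:,1]<.3)
    P=P[near]
    def rect(n2,z0,z1,f=None):
        q=P[(P[:,2]>z0)&(P[:,2]<z1)]
        if f is not None: q=q[f(q)]
        r=cv2.minAreaRect((q[:,:2]*1000).astype(np.float32)); print(n,n2,len(q),np.round(r[0],1),np.round(r[1],1),round(r[2],2)); return q
    rect('head',.088,.099,lambda q:q[:,1]<-.17)
    rect('button',.1125,.125,lambda q:q[:,1]<-.17)
    rect('plate',.026,.037,lambda q:(q[:,1]>-.14)&(q[:,0]>.515))
    th=np.radians(-95.3); X=np.array([np.cos(th),np.sin(th)]);Y=np.array([-X[1],X[0]])
    for nm,z0,z1,a,b in (('posts',.055,.068,-.125,-.08),('rear',.046,.053,-.24,-.205),('sides',.044,.053,-.2,-.13)):
        q=P[(P[:,2]>z0)&(P[:,2]<z1)]; x=(q[:,:2]-h)@X; y=(q[:,:2]-h)@Y; k=(x>a)&(x<b)&(abs(y)<.045)
        print(n,nm,k.sum(),'x',np.percentile(x[k],[1,5,95,99]).round(4),'y',np.percentile(y[k],[1,5,95,99]).round(4))
        if nm=='sides':
            for sgn in (-1,1):
                kk=k&(sgn*y>0); print('  side',sgn,kk.sum(),np.polyfit(x[kk],y[kk],1),y[kk].mean())
    rect('knob',.100,.112,lambda q:q[:,1]>0)
    rect('pivot',.064,.08,lambda q:(q[:,0]<.52)&(q[:,1]<-.02)&(q[:,1]>-.08))
E
python3 f.py
```

```text
scene head 898 [ 554.7 -213.5] [ 51.4 107.3] 84.72
scene button 351 [ 554.9 -211.4] [38. 38.] 37.76
scene plate 2102 [571.9 -33.1] [168.7  92.2] 85.87
scene posts 61 x [-0.107  -0.1054 -0.0965 -0.0962] y [-0.0299 -0.0281  0.0288  0.0292]
scene rear 84 x [-0.2236 -0.223  -0.2169 -0.216 ] y [-0.0308 -0.0265  0.0274  0.0308]
scene sides 152 x [-0.1985 -0.1963 -0.1339 -0.1309] y [-0.0365 -0.0349  0.0358  0.0371]
  side -1 83 [ 0.01747004 -0.02951866] -0.03245500149253547
  side 1 69 [-0.00055272  0.03411246] 0.034203325819959066
scene knob 124 [508.4  57.1] [23.5 25.2] 84.89
scene pivot 194 [492.6 -43. ] [28.1 43.9] 8.22
side head 615 [ 551.9 -213.9] [ 54.  109.5] 84.68
side button 232 [ 552.2 -212.6] [38.7 39. ] 6.53
side plate 1293 [567.4 -43.9] [148.7  91.9] 84.44
side posts 41 x [-0.1062 -0.1057 -0.0961 -0.0956] y [-0.0335 -0.0326  0.0247  0.0263]
side rear 60 x [-0.2232 -0.2221 -0.2134 -0.2129] y [-0.0304 -0.0275  0.0242  0.0262]
side sides 134 x [-0.1983 -0.1962 -0.1333 -0.1311] y [-0.0397 -0.0376  0.0322  0.0343]
  side -1 58 [-0.03383581 -0.04108025] -0.03548442330960455
  side 1 76 [0.01142446 0.03075506] 0.028884261709734595
side knob 95 [504.7  56.7] [26.3 23.4] 81.3
side pivot 152 [491.2 -44.1] [28.1 46.4] 12.22
```

Emit:
{"name": "arm_command", "arguments": {
  "motion": [
    [40,0,0,-10,0],
    [40,0,0,-35,0],
    [40,0,0,-65,0],
    [40,0,0,-90,0],
    [40,0,0,-100,0]
  ]
}}

```text
time: 4.42
position: [0.594, 0.2745, 0.1387]
tool_rot: [2.464, 1.948, 0.008]
ft_force: [1.5, 1.1, -4.1]
grip_width: 0.526
grip_force: 35.0
```

Emit:
{"name": "arm_command", "arguments": {
  "motion": [
    [40,-20,3,0,0],
    [40,-55,9,0,0],
    [40,-90,14,0,0],
    [40,-125,20,0,0],
    [40,-160,25,0,0]
  ]
}}

```text
time: 4.83
position: [0.5786, 0.1107, 0.1335]
tool_rot: [-2.463, -1.948, 0.003]
ft_force: [0.7, -1.0, -4.5]
grip_width: 0.526
grip_force: 35.0
```

Emit:
{"name": "arm_command", "arguments": {
  "motion": [
    [40,-35,6,0,-2],
    [40,-70,11,0,-4],
    [40,-105,17,0,-6],
    [40,-138,22,0,-7],
    [40,-160,25,0,-8]
  ]
}}

```text
time: 5.25
position: [0.5656, -0.0536, 0.1338]
tool_rot: [-2.326, -2.112, 0.004]
ft_force: [-0.4, -0.6, -5.0]
grip_width: 0.521
grip_force: 35.0
```

Emit:
{"name": "arm_command", "arguments": {
  "motion": [
    [40,0,0,0,0],
    [40,0,0,0,0],
    [40,0,0,0,0],
    [40,0,0,0,0],
    [40,0,0,0,0]
  ]
}}

```text
time: 5.67
position: [0.5673, -0.0473, 0.1342]
tool_rot: [-2.319, -2.118, 0.0]
ft_force: [-0.4, 0.6, -3.2]
grip_width: 0.522
grip_force: 35.0
```

Run:
```python
from h import *
s=get_state(); print(s['time'],s['position']*1000,s['tool_rot'],s['grip_force'])
im=shot('wrist'); cv2.imwrite('pics/w4.png',im[:,:,::-1])
```

```text
5.6667 [567.33481892 -47.28372729 134.18280151] [-2.31923011e+00 -2.11782898e+00  1.75283198e-04] 34.99853964429349
```

View pics/w4.png

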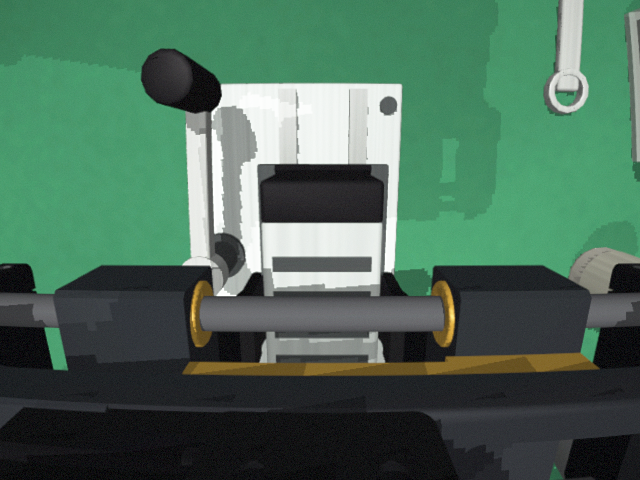

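Wrist view: the body's cap is at (322,200), directly above the carriage, whose rear edge is at row 165. The knob is at (168,77). Next I'll measure the held body's offset and the fixture from this close view.

```bash
cat > g.py <<'E'
from h import *
c=load('wrist'); P=cloud(c).reshape(-1,3); P=P[np.isfinite(P[:,0])]
th=np.radians(-95.3); X=np.array([np.cos(th),np.sin(th)]);Y=np.array([-X[1],X[0]])
import sys
o=np.array([float(sys.argv[1]),float(sys.argv[2])])/1000
x=(P[:,:2]-o)@X*1000; y=(P[:,:2]-o)@Y*1000; z=P[:,2]*1000
def ex(n,k):
    print(n,k.sum(),'x',np.percentile(x[k],[0.5,2,98,99.5]).round(1),'y',np.percentile(y[k],[.5,2,98,99.5]).round(1),'z',np.median(z[k]).round(1) if k.any() else '')
E
cat > g1.py <<'E'
from g import *
ex('body top',(abs(y)<40)&(z>138)&(z<151)&(x<-20)&(x>-75))
ex('cap strip',(abs(y)<40)&(z>138)&(z<151)&(x<-32)&(x>-75))
ex('plate',(z>25)&(z<35)&(abs(y)<60)&(x<-40)&(x>-90))
ex('rear wall',(z>45)&(z<53)&(abs(y)<45)&(x<-40)&(x>-90))
ex('base',(z>9)&(z<19)&(abs(y)<75)&(x<-60)&(x>-200))
ex('knob',(z>103)&(z<110)&(y<-30)&(x<-60)&(x>-150))
E
python3 g1.py 568 -54
```

```text
body top 13155 x [-61.7 -61.3 -20.9 -20.2] y [-23.7 -22.8  20.8  21.6] z 144.9
cap strip 9722 x [-61.8 -61.4 -32.6 -32.2] y [-23.6 -22.8  20.7  21.6] z 144.9
plate 728 x [-63.  -62.9 -41.8 -40.7] y [-44.2 -43.7  43.2  43.4] z 29.3
rear wall 752 x [-63.  -63.  -58.6 -58.1] y [-30.1 -29.3  28.2  28.8] z 47.3
base 13758 x [-117.4 -116.4  -63.   -60.9] y [-74.1 -71.8  51.7  53.5] z 11.5
knob 2395 x [-117.  -116.3  -94.1  -93.3] y [-82.9 -82.  -59.6 -58.9] z 105.2
```

Emit:
{"name": "arm_command", "arguments": {
  "motion": [
    [40,-6,0.5,0,0],
    [40,-12,0.5,0,0],
    [40,-12,0.5,10,0],
    [40,-12,0.5,20,0],
    [40,-12,0.5,30,0]
  ]
}}

```text
time: 6.13
position: [0.5664, -0.0612, 0.1032]
tool_rot: [-2.323, -2.114, 0.0]
ft_force: [0.5, 0.0, -4.0]
grip_width: 0.525
grip_force: 35.0
```

Emit:
{"name": "arm_command", "arguments": {
  "motion": [
    [40,0,0,8,0],
    [40,0,0,16,0],
    [40,0,0,22,0],
    [40,0,0,26,0],
    [40,0,0,29,0]
  ]
}}

```text
time: 6.55
position: [0.5666, -0.0611, 0.0749]
tool_rot: [-2.322, -2.115, 0.001]
ft_force: [-0.3, 0.1, -4.6]
grip_width: 0.527
grip_force: 35.0
```

Emit:
{"name": "arm_command", "arguments": {
  "motion": [
    [40,0,0,3,0],
    [40,0,0,6,0],
    [40,0,0,8,0],
    [40,0,0,10,0],
    [40,0,0,10,0]
  ]
}}

```text
time: 6.97
position: [0.5667, -0.0611, 0.0653]
tool_rot: [-2.322, -2.115, 0.0]
ft_force: [-1.6, 0.3, -4.9]
grip_width: 0.527
grip_force: 35.0
```

Emit:
{"name": "arm_command", "arguments": {
  "motion": [
    [40,1,0,0.5,0],
    [40,1,0,1,0],
    [40,1,0,1.5,0],
    [40,1,0,2,0],
    [40,1,0,2,0]
  ]
}}

```text
time: 7.38
position: [0.5671, -0.0599, 0.0646]
tool_rot: [-2.322, -2.115, -0.001]
ft_force: [-3.7, 1.1, 5.2]
grip_width: 0.526
grip_force: 35.0
```

```bash
python3 - <<'E'
from h import *
s=get_state(); print(s['time'],s['position']*1000,s['tool_rot'],s['ft_force'])
im=shot('wrist');im=shot('scene');cv2.imwrite('pics/s5.png',cv2.resize(im[220:430,150:390],None,fx=2.5,fy=2.5)[:,:,::-1])
E
cat > g2.py <<'E'
from g import *
k=(abs(y)<40)&(z>68)&(z<82)&(x<-10)&(x>-75); ex('body top',k)
print(np.linalg.lstsq(np.c_[x[k],y[k],np.ones(k.sum())],z[k],rcond=None)[0])
ex('plate',(z>25)&(z<35)&(abs(y)<60)&(x<-40)&(x>-90))
E
python3 g2.py 568 -54
```

```text
7.3833 [567.1442904  -59.87861169  64.59418092] [-2.32230290e+00 -2.11531252e+00 -1.31135221e-03] [-3.65824526  1.0790958   5.19064706]
body top 12437 x [-49.3 -48.8 -10.8 -10.2] y [-22.6 -21.8  21.8  22.6] z 75.3
[1.76404280e-02 9.81274608e-04 7.58485303e+01]
plate 4120 x [-63.  -62.4 -40.6 -40.1] y [-44.2 -43.4  42.5  43.2] z 29.4
```

View pics/s5.png

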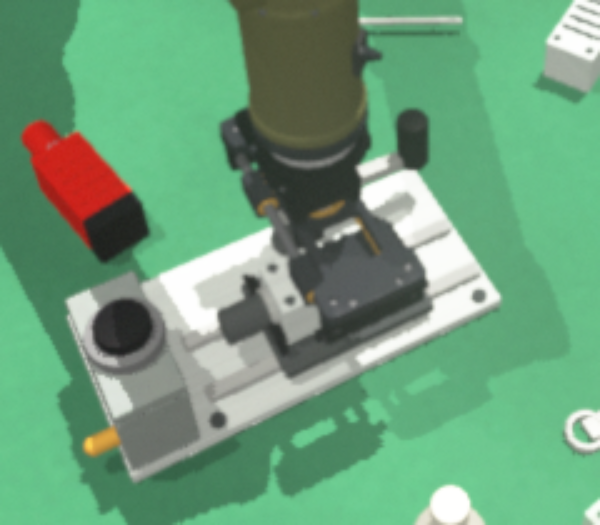

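Scene crop: the body is flat in the nest with its nose (250,320) toward the head and between the posts. Depth puts its top at 75–76 mm. Next I'll push the carriage home while still gripping the body.

Emit:
{"name": "arm_command", "arguments": {
  "motion": [
    [40,-5,0,-0.5,0],
    [40,-13,0,-0.5,0],
    [40,-22,0,-0.5,0],
    [40,-31,0,-0.5,0],
    [40,-40,0,-0.5,0]
  ]
}}

```text
time: 7.9
position: [0.5638, -0.0992, 0.0646]
tool_rot: [-2.321, -2.117, -0.003]
ft_force: [0.4, 5.2, 3.6]
grip_width: 0.525
grip_force: 35.0
```

Emit:
{"name": "arm_command", "arguments": {
  "motion": [
    [40,-9,0,0,0],
    [40,-18,0,0,0],
    [40,-26,0,0,0],
    [40,-33,0,0,0],
    [40,-37,0,0,0]
  ]
}}

```text
time: 8.32
position: [0.561, -0.13, 0.0647]
tool_rot: [-2.315, -2.113, -0.013]
ft_force: [-1.1, 24.7, 11.8]
grip_width: 0.524
grip_force: 35.0
```

Emit:
{"name": "arm_command", "arguments": {
  "motion": [
    [40,-2,0,0,0],
    [40,-3,0,0,0],
    [40,-4,0,0,0],
    [40,-5,0,0,0],
    [40,-5,0,0,0]
  ]
}}

```text
time: 8.73
position: [0.561, -0.1302, 0.0648]
tool_rot: [-2.308, -2.114, -0.017]
ft_force: [-0.8, 24.2, 12.3]
grip_width: 0.522
grip_force: 35.0
```

```bash
python3 - <<'E'
from h import *
im=shot('wrist');im=shot('scene');b=shot('side')
f=lambda a:cv2.resize(a,(400,400),interpolation=cv2.INTER_CUBIC)
cv2.imwrite('pics/s6.png',np.hstack([f(im[270:420,160:310]),f(b[220:370,370:520])])[:,:,::-1])
E
python3 g2.py 560.8 -133.6
```

```text
body top 14609 x [-58.8 -58.3 -13.9 -13.3] y [-29.  -22.4  22.7  29.8] z 75.7
[-2.06595174e-03 -2.93656699e-04  7.55525739e+01]
plate 5019 x [-74.5 -73.6 -42.6 -40.6] y [-44.3 -43.7  42.5  43.1] z 29.4
```

View pics/s6.png

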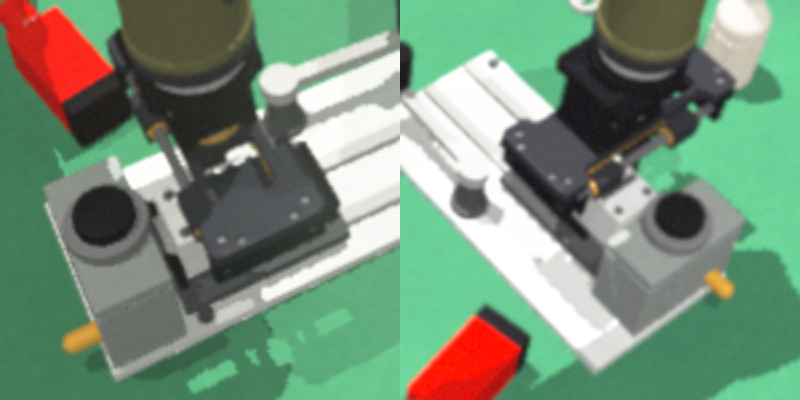

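The wrist view shows the carriage 11 mm short of home, with the body against the posts. I suspect the gripped nose is binding in the bore. I'll ease off, release, and push from behind with closed fingers so the body aligns itself.

Emit:
{"name": "arm_command", "arguments": {
  "motion": [
    [40,6,0,0,0],
    [40,12,0,0,0],
    [60,12,0,0,0],
    [60,12,0,0,0],
    [60,12,0,0,0]
  ]
}}

```text
time: 9.3
position: [0.5598, -0.132, 0.0636]
tool_rot: [2.324, 2.112, -0.002]
ft_force: [-0.3, 0.6, -0.6]
grip_width: 0.655
grip_force: 0.0
```

```bash
python3 - <<'E'
from h import *
s=get_state(); print(s['time'],s['position']*1000,s['tool_rot'],s['ft_force'],s['torque'],s['grip_width'])
im=shot('wrist')
E
python3 g2.py 560.8 -133.6
```

```text
9.3 [ 559.77369383 -131.9579186    63.64399629] [ 2.32425254e+00  2.11230854e+00 -2.10405644e-03] [-0.30137658  0.59030957 -0.64427123] [-0.11601998  0.07751221 -0.03267306] 0.6548422299985925
body top 15416 x [-59.1 -58.5 -12.6 -11.4] y [-35.2 -22.4  22.6  34. ] z 75.4
[2.11077950e-03 1.16099797e-03 7.53638410e+01]
plate 5195 x [-74.5 -73.6 -42.6 -40.6] y [-44.3 -43.7  42.5  43.1] z 29.4
```

Reconsidering: the plate's front edge (+63 mm from the nest centre) now meets the head's face. It held rigidly at 24 N against about 3 N of friction, so the carriage started about 10 mm in and is now home. I'll lift, then check the pivot.

Emit:
{"name": "arm_command", "arguments": {
  "motion": [
    [60,0,0,-10,0],
    [60,0,0,-30,0],
    [60,0,0,-55,0],
    [60,0,0,-75,0],
    [60,0,0,-82,0]
  ]
}}

```text
time: 9.77
position: [0.5622, -0.1311, 0.1499]
tool_rot: [2.321, 2.111, 0.006]
ft_force: [0.8, 0.1, 0.3]
grip_width: 0.686
grip_force: 0.0
```

Emit:
{"name": "arm_command", "arguments": {
  "motion": [
    [60,25,-10,0,0],
    [60,60,-24,0,0],
    [60,90,-36,0,0],
    [60,110,-44,0,0],
    [60,110,-44,0,0]
  ]
}}

```text
time: 10.18
position: [0.5253, -0.0105, 0.1455]
tool_rot: [-2.313, -2.121, -0.001]
ft_force: [1.3, 0.6, -0.4]
grip_width: 0.69
grip_force: 0.0
```

Emit:
{"name": "arm_command", "arguments": {
  "motion": [
    [60,0,0,0,0],
    [60,0,0,0,0],
    [60,0,0,0,0]
  ]
}}

```text
time: 10.43
position: [0.527, -0.018, 0.146]
tool_rot: [2.325, 2.112, -0.001]
ft_force: [0.5, 0.9, 0.8]
grip_width: 0.692
grip_force: 0.0
```

```bash
cat > k.py <<'E'
from h import *
c=load('scene'); print('pivot old px',plane(c,[[264.8,300]],.072)*1000, cloud(c)[300,262:268]*1000)
for n in ('wrist','scene'): shot(n)
s=get_state(); print(s['time'],s['position']*1000,s['tool_rot'])
E
python3 k.py
cat > g3.py <<'E'
from g import *
ex('knob',(z>102)&(z<110)&(y<-30)&(x<-150)&(x>-230))
ex('plate',(z>25)&(z<35)&(abs(y)<60)&(x<-40)&(x>-100))
ex('top',(z>70)&(z<80)&(abs(y)<35)&(x<-40)&(x>-80))
k=(z>70)&(z<80)&(abs(y)<35)&(x<-40)&(x>-80); 
print(np.linalg.lstsq(np.c_[x[k],y[k],np.ones(k.sum())],z[k],rcond=None)[0] if k.any() else '')
ex('pivot',(z>63)&(z<80)&(y<-50)&(x<-55)&(x>-100))
ex('arm',(z>55)&(z<75)&(y<-50)&(x<-100)&(x>-165))
E
python3 g3.py 560.8 -133.6; sed -i "s/'wrist'/'scene'/" g.py; echo scene; python3 g3.py 560.8 -133.6;sed -i "s/'scene'/'wrist'/" g.py
```

```text
pivot old px [[498.80372998 -53.41923855  72.        ]] [[493.07548083 -56.82092299  68.12553982]
 [493.37133819 -54.86056976  66.97383142]
 [495.28709218 -53.58460136  68.16484953]
 [494.47263899 -51.1411477   65.3969334 ]
 [498.07180713 -50.59653708  69.03784669]
 [498.83834939 -48.83208798  68.56483018]]
10.5333 [526.97039735 -17.75550186 145.99692139] [ 2.32503733e+00  2.11217214e+00 -4.55815431e-04]
knob 2133 x [-197.6 -196.5 -174.1 -173.2] y [-83.5 -82.7 -60.  -59.2] z 105.2
plate 634 x [-75.4 -75.2 -70.3 -69.7] y [-44.6 -43.8  41.4  42.4] z 29.2
top 1291 x [-59.6 -59.4 -41.5 -41. ] y [-22.8 -22.4   7.3   8.9] z 75.1
[6.95803798e-02 1.77657861e-02 7.85489847e+01]
pivot 452 x [-99.9 -99.6 -85.6 -85.2] y [-84.2 -82.8 -67.2 -65.6] z 65.6
arm 2076 x [-164.5 -163.8 -101.5 -100.4] y [-80.2 -79.6 -67.1 -66.8] z 65.2
sceneTraceback (most recent call last):
  File "g3.py", line 2, in <module>
    ex('knob',(z>102)&(z<110)&(y<-30)&(x<-150)&(x>-230))
    ~~^^^^^^^^^^^^^^^^^^^^^^^^^^^^^^^^^^^^^^^^^^^^^^^^^^
  File "g.py", line 8, in ex
    print(n,k.sum(),'x',np.percentile(x[k],[0.5,2,98,99.5]).round(1),'y',np.percentile(y[k],[.5,2,98,99.5]).round(1),'z',np.median(z[k]).round(1) if k.any() else '')
                        ~~~~~~~~~~~~~^^^^^^^^^^^^^^^^^^^^^^
    return _quantile_unchecked(
        a, q, axis, out, overwrite_input, method, keepdims, weights)
    return _ureduce(a,
                    func=_quantile_ureduce_func,
    ...<5 lines>...
                    overwrite_input=overwrite_input,
                    method=method)
    r = func(a, **kwargs)
    result = _quantile(arr,
                       quantiles=q,
    ...<2 lines>...
                       out=out,
                       weights=wgt)
    slices_having_nans = np.isnan(arr[-1, ...])
                                  ~~~^^^^^^^^^
IndexError: index -1 is out of bounds for axis 0 with size 0
```

The lock arm is at 0 rad (y about -73 along its whole length), with its pivot near (498,-53). To be sure the carriage is home, I'll push its rear wall once with closed fingers.

Emit:
{"name": "arm_command", "arguments": {
  "motion": [
    [0,-5,20,0,0],
    [0,-15,40,0,0],
    [0,-18,45,0,0],
    [0,-18,45,15,0],
    [0,-18,45,30,0]
  ]
}}

```text
time: 10.95
position: [0.5708, -0.0397, 0.1163]
tool_rot: [2.324, 2.112, 0.001]
ft_force: [-0.5, 0.0, 0.0]
grip_width: 0.403
grip_force: 0.0
```

Emit:
{"name": "arm_command", "arguments": {
  "motion": [
    [0,0,0,15,0],
    [0,0,0,30,0],
    [0,0,0,45,0],
    [0,0,0,57,0],
    [0,0,0,62,0]
  ]
}}

```text
time: 11.37
position: [0.5684, -0.0388, 0.0521]
tool_rot: [-2.322, -2.113, 0.004]
ft_force: [-1.0, 0.3, -0.7]
grip_width: 0.044
grip_force: 0.0
```

Emit:
{"name": "arm_command", "arguments": {
  "motion": [
    [0,0,0,0,0],
    [0,-3,0,0,0],
    [0,-6,0,0,0],
    [0,-8,0,0,0],
    [0,-10,0,0,0]
  ]
}}

```text
time: 11.78
position: [0.5696, -0.0487, 0.0549]
tool_rot: [2.323, 2.114, 0.002]
ft_force: [0.4, 2.2, -0.0]
grip_width: 0.005
grip_force: 1.5
```

Emit:
{"name": "arm_command", "arguments": {
  "motion": [
    [0,-2,0,0,0],
    [0,-4,0,0,0],
    [0,-6,0,0,0],
    [0,-6,0,0,0],
    [0,-6,0,0,0]
  ]
}}

```text
time: 12.2
position: [0.5695, -0.0494, 0.0549]
tool_rot: [-2.317, -2.117, -0.008]
ft_force: [0.4, 8.1, 2.7]
grip_width: 0.005
grip_force: 4.4
```

Emit:
{"name": "arm_command", "arguments": {
  "motion": [
    [0,-2,0,0,0],
    [0,-4,0,0,0],
    [0,-6,0,0,0],
    [0,-8,0,0,0],
    [0,-8,0,0,0]
  ]
}}

```text
time: 12.62
position: [0.5695, -0.0502, 0.055]
tool_rot: [-2.309, -2.117, -0.018]
ft_force: [1.7, 21.3, 3.2]
grip_width: 0.002
grip_force: 10.4
```

```bash
python3 - <<'E'
from h import *
shot('wrist'); im=shot('scene');b=shot('side')
f=lambda a:cv2.resize(a,(400,400),interpolation=cv2.INTER_CUBIC)
cv2.imwrite('pics/s7.png',np.hstack([f(im[270:420,160:310]),f(b[220:370,370:520])])[:,:,::-1])
E
python3 -c "
from g import *
ex('plate',(z>25)&(z<35)&(abs(y)<60)&(x<-40)&(x>-100))" 560.8 -133.6
```

```text
plate 10 x [-59.4 -59.3 -57.8 -57.8] y [1.2 1.2 1.7 1.7] z 29.7
```

View pics/s7.png

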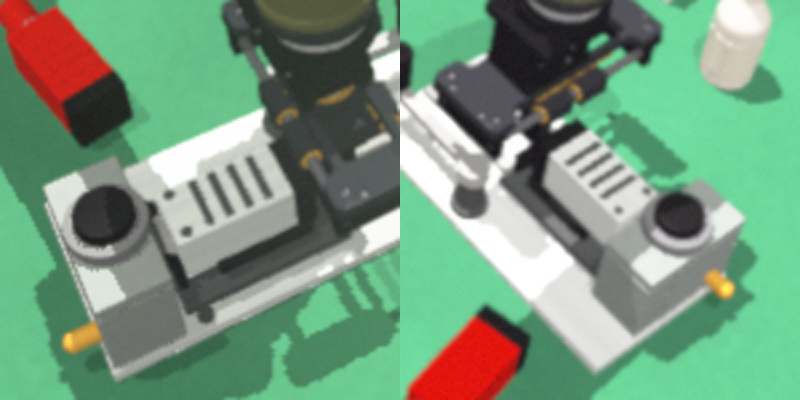

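The carriage is flush against the head and takes 21 N without moving, so it is home. The body lies flat with its nose in the bore. Now to the lock knob.

Emit:
{"name": "arm_command", "arguments": {
  "motion": [
    [0,12,0,0,0],
    [0,25,0,0,0],
    [30,25,0,-25,0],
    [60,25,0,-55,0],
    [60,25,0,-76,0]
  ]
}}

```text
time: 13.18
position: [0.5704, -0.0379, 0.1318]
tool_rot: [2.322, 2.114, -0.0]
ft_force: [1.5, -0.6, 0.2]
grip_width: 0.151
grip_force: 0.0
```

Emit:
{"name": "arm_command", "arguments": {
  "motion": [
    [60,25,-20,0,0],
    [60,55,-44,0,0],
    [60,80,-64,0,0],
    [60,90,-72,0,0],
    [60,90,-72,0,0]
  ]
}}

```text
time: 13.6
position: [0.5049, 0.0622, 0.1299]
tool_rot: [-2.316, -2.12, 0.0]
ft_force: [-0.1, -0.4, -0.5]
grip_width: 0.525
grip_force: 0.0
```

Emit:
{"name": "arm_command", "arguments": {
  "motion": [
    [60,0,0,0,0],
    [60,0,0,10,0],
    [60,0,0,22,0],
    [60,0,0,34,0],
    [60,0,0,38,0]
  ]
}}

```text
time: 14.02
position: [0.5052, 0.0575, 0.089]
tool_rot: [-2.324, -2.112, 0.007]
ft_force: [-0.0, -0.2, -0.4]
grip_width: 0.689
grip_force: 0.0
```

Emit:
{"name": "arm_command", "arguments": {
  "motion": [
    [20,0,0,0,0],
    [20,0,0,0,0],
    [20,0,0,0,0],
    [20,0,0,0,0],
    [20,0,0,0,0]
  ],
  "newtons": 10
}}

```text
time: 14.43
position: [0.5072, 0.0591, 0.0926]
tool_rot: [2.322, 2.115, 0.002]
ft_force: [-0.0, -0.8, -0.2]
grip_width: 0.396
grip_force: 0.0
```

Emit:
{"name": "arm_command", "arguments": {
  "motion": [
    [20,0,0,0,0],
    [20,0,0,0,0],
    [20,0,0,0,0]
  ],
  "newtons": 10
}}

```text
time: 14.68
position: [0.5068, 0.0592, 0.0924]
tool_rot: [-2.323, -2.115, -0.001]
ft_force: [0.6, 0.0, 1.8]
grip_width: 0.294
grip_force: 10.0
```

The knob is gripped at a width of 25.6 mm. Now I'll swing it along the 110 mm arc.

Emit:
{"name": "arm_command", "arguments": {
  "motion": [
    [20,-0.6,11.5,0,0],
    [20,-2.4,22.9,0,0],
    [20,-5.4,34,0,0],
    [20,-9.5,44.7,0,0],
    [20,-14.7,55,0,0]
  ],
  "newtons": 15
}}

```text
time: 15.1
position: [0.5601, 0.0403, 0.092]
tool_rot: [-2.32, -2.115, 0.0]
ft_force: [-3.2, 3.4, 2.3]
grip_width: 0.297
grip_force: 15.0
```

Emit:
{"name": "arm_command", "arguments": {
  "motion": [
    [20,-6.3,9.7,0,0],
    [20,-13.6,18.6,0,0],
    [20,-21.7,26.7,0,0],
    [20,-30.6,34,0,0],
    [20,-40.3,40.3,0,0]
  ]
}}

```text
time: 15.52
position: [0.5966, -0.0057, 0.0917]
tool_rot: [-2.322, -2.115, 0.001]
ft_force: [-3.8, 3.3, 1.0]
grip_width: 0.292
grip_force: 15.0
```

Emit:
{"name": "arm_command", "arguments": {
  "motion": [
    [20,-10.3,5.2,0,0],
    [20,-21,9.3,0,0],
    [20,-32.1,12.3,0,0],
    [20,-43.5,14.1,0,0],
    [20,-55,14.7,0,0]
  ]
}}

```text
time: 15.93
position: [0.6032, -0.0483, 0.0916]
tool_rot: [-2.303, -2.106, -0.011]
ft_force: [-12.1, 41.3, 12.9]
grip_width: 0.257
grip_force: 21.7
```

Emit:
{"name": "arm_command", "arguments": {
  "motion": [
    [20,-1,0,0,0],
    [20,-2,0,0,0],
    [20,-3,0,0,0],
    [20,-3,0,0,0],
    [20,-3,0,0,0]
  ]
}}

```text
time: 16.35
position: [0.6031, -0.048, 0.0916]
tool_rot: [-2.298, -2.112, -0.012]
ft_force: [-11.7, 30.0, 9.9]
grip_width: 0.255
grip_force: 19.3
```

Emit:
{"name": "arm_command", "arguments": {
  "motion": [
    [20,5,0,0,0],
    [20,10,0,0,0],
    [20,12,0,0,0],
    [20,12,0,0,0]
  ]
}}

```text
time: 16.68
position: [0.6032, -0.0475, 0.0915]
tool_rot: [-2.311, -2.112, 0.004]
ft_force: [-12.8, 11.9, 8.3]
grip_width: 0.256
grip_force: 15.8
```

Run:
```python
from h import *
s=get_state(); print(s['time'],s['position']*1000,s['tool_rot'],s['ft_force'],s['grip_width']*87)
w=shot('wrist'); im=shot('scene')
cv2.imwrite('pics/s8.png',np.hstack([cv2.resize(w,(400,300)),cv2.resize(im[270:390,180:340],(400,300),interpolation=cv2.INTER_CUBIC)])[:,:,::-1])
```

```text
16.6833 [603.2215559  -47.5129268   91.47027214] [-2.31140297 -2.11182046  0.00375057] [-12.79772553  11.85856154   8.31652161] 22.283682060675332
```

View pics/s8.png

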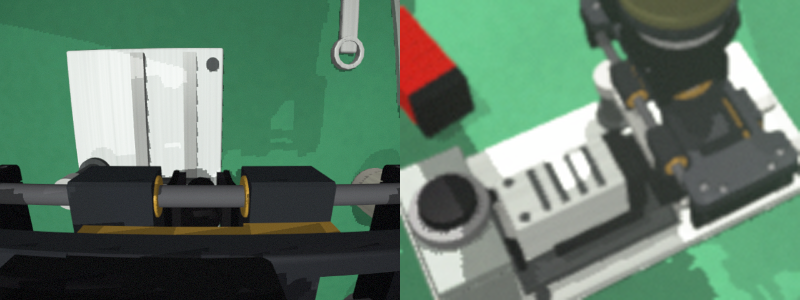

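The gripper hides the arm, so I'll release, lift and measure the lock.

Emit:
{"name": "arm_command", "arguments": {
  "motion": [
    [60,0,0,0,0],
    [60,0,0,0,0],
    [60,0,0,0,0],
    [60,0,0,0,0],
    [60,0,0,-10,0]
  ]
}}

```text
time: 17.2
position: [0.6063, -0.0542, 0.1009]
tool_rot: [2.323, 2.113, -0.004]
ft_force: [0.4, -0.0, 0.3]
grip_width: 0.553
grip_force: 0.0
```

Emit:
{"name": "arm_command", "arguments": {
  "motion": [
    [60,0,0,-20,0],
    [60,0,0,-35,0],
    [60,50,0,-35,0],
    [60,85,0,-35,0],
    [60,95,0,-35,0]
  ]
}}

```text
time: 17.62
position: [0.6173, 0.0497, 0.1385]
tool_rot: [-2.316, -2.122, -0.009]
ft_force: [-0.6, 2.2, -0.1]
grip_width: 0.69
grip_force: 0.0
```

Emit:
{"name": "arm_command", "arguments": {
  "motion": [
    [60,0,0,0,0],
    [60,0,0,0,0],
    [60,0,0,0,0]
  ]
}}

```text
time: 17.87
position: [0.6163, 0.0404, 0.1377]
tool_rot: [2.323, 2.112, -0.0]
ft_force: [0.2, -0.7, 0.6]
grip_width: 0.692
grip_force: 0.0
```

```bash
python3 - <<'E'
from h import *
s=get_state(); print(s['time'],s['position']*1000,s['tool_rot'])
w=shot('wrist'); im=shot('scene'); b=shot('side')
cv2.imwrite('pics/s9.png',np.hstack([cv2.resize(b[220:340,370:530],(400,300),interpolation=cv2.INTER_CUBIC),cv2.resize(im[260:380,180:340],(400,300),interpolation=cv2.INTER_CUBIC)])[:,:,::-1])
E
cat > g4.py <<'E'
import sys,re
import numpy as np
src=open('g.py').read()
for n in ('scene','side'):
    exec(src.replace("load('wrist')",f"load('{n}')"))
    k=(z>102)&(z<109)&(x<-40)&(x>-130)&(y>-40)&(y<80)
    if k.any(): ex(n+' knob',k); print(cv2.minAreaRect(np.c_[x,y][k].astype(np.float32)))
    k=(z>60)&(z<70)&(x<-63)&(x>-130)&(y>-90)&(y<60)
    ex(n+' arm',k); print(cv2.minAreaRect(np.c_[x,y][k].astype(np.float32)))
E
python3 g4.py 560.8 -133.6
```

```text
17.8667 [616.2559373   40.43349658 137.67038447] [ 2.32305378e+00  2.11173519e+00 -1.76476958e-04]
scene knob 141 x [-86.8 -86.2 -63.9 -63.1] y [25.4 26.3 49.2 49.6] z 105.4
((-75.2698974609375, 37.51764678955078), (24.396400451660156, 24.268709182739258), 1.1477794647216797)
scene arm 378 x [-88.3 -86.4 -64.7 -63.4] y [-87.3 -85.7  47.8  49.3] z 66.5
((-74.92056274414062, -19.00225067138672), (138.47433471679688, 26.61882972717285), 88.31123352050781)
side knob 71 x [-85.9 -85.6 -61.4 -61. ] y [19.9 21.5 44.6 45. ] z 106.6
((-73.66667175292969, 32.037757873535156), (25.935136795043945, 25.26246452331543), 88.56501770019531)
side arm 291 x [-88.  -85.5 -63.9 -63.2] y [-89.2 -88.3  25.7  33.4] z 67.0
((-76.0572509765625, -26.524860382080078), (126.14240264892578, 25.77812385559082), 89.97705841064453)
```

View pics/s9.png

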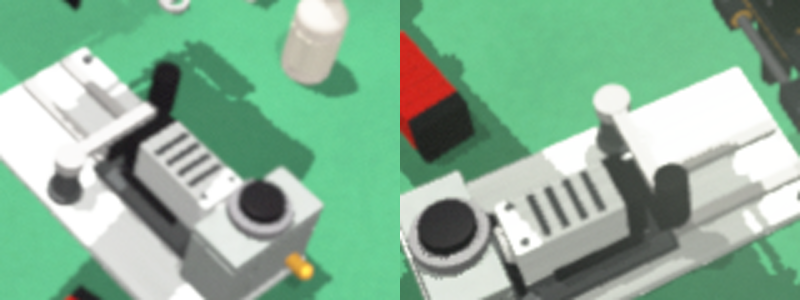

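Both views show the arm across behind the body, with the knob at x=-75, y=37 and the pivot at x=-75, so it is at about 90°. I'll give it one firm nudge from behind to be certain.

Emit:
{"name": "arm_command", "arguments": {
  "motion": [
    [0,-20,-1,0,0],
    [0,-45,-2,0,0],
    [0,-62,-2,0,0],
    [0,-68,-2,0,0],
    [0,-68,-2,15,0]
  ]
}}

```text
time: 18.43
position: [0.6093, -0.0285, 0.1251]
tool_rot: [2.325, 2.106, 0.007]
ft_force: [0.9, -0.4, 0.7]
grip_width: 0.397
grip_force: 0.0
```

Emit:
{"name": "arm_command", "arguments": {
  "motion": [
    [0,0,0,10,0],
    [0,0,0,20,0],
    [0,0,0,28,0],
    [0,0,0,31,0],
    [0,0,0,31,0]
  ]
}}

```text
time: 18.85
position: [0.6066, -0.0241, 0.0898]
tool_rot: [-2.321, -2.115, 0.003]
ft_force: [-0.2, -0.5, 0.2]
grip_width: 0.04
grip_force: 0.0
```

Emit:
{"name": "arm_command", "arguments": {
  "motion": [
    [0,-3,0,0,0],
    [0,-6,0,0,0],
    [0,-9,0,0,0],
    [0,-11,0,0,0],
    [0,-13,0,0,0]
  ]
}}

```text
time: 19.27
position: [0.6063, -0.0382, 0.0915]
tool_rot: [2.323, 2.114, 0.001]
ft_force: [0.5, 0.6, -0.7]
grip_width: 0.006
grip_force: 0.0
```

Emit:
{"name": "arm_command", "arguments": {
  "motion": [
    [0,-2,0,0,0],
    [0,-4,0,0,0],
    [0,-6,0,0,0],
    [0,-6,0,0,0],
    [0,-6,0,0,0]
  ]
}}

```text
time: 19.68
position: [0.6063, -0.0388, 0.0915]
tool_rot: [-2.317, -2.116, -0.007]
ft_force: [0.6, 8.5, 1.5]
grip_width: 0.008
grip_force: 4.0
```

Emit:
{"name": "arm_command", "arguments": {
  "motion": [
    [0,-3,0,0,0],
    [0,-6,0,0,0],
    [0,-6,0,0,0]
  ]
}}

```text
time: 19.93
position: [0.6062, -0.0391, 0.0916]
tool_rot: [-2.31, -2.116, -0.015]
ft_force: [1.5, 16.8, 2.6]
grip_width: 0.005
grip_force: 8.4
```

Emit:
{"name": "arm_command", "arguments": {
  "motion": [
    [0,12,0,0,0],
    [0,25,0,0,0],
    [0,25,0,-20,0],
    [0,25,0,-45,0],
    [0,25,0,-65,0]
  ]
}}

```text
time: 20.35
position: [0.6073, -0.025, 0.157]
tool_rot: [2.322, 2.115, -0.002]
ft_force: [0.5, -0.3, 0.0]
grip_width: 0.005
grip_force: 0.0
```

```bash
python3 - <<'E'
from h import *
for n in ('scene','side'): shot(n)
s=get_state(); print(s['time'],s['position']*1000,s['tool_rot'],s['ft_force'])
for n in ('scene','side'):
    P=cloud(load(n)).reshape(-1,3); q=P[(P[:,2]>.112)&(P[:,2]<.123)&(abs(P[:,0]-.554)<.04)&(abs(P[:,1]+.212)<.04)]
    print(n,len(q),cv2.minEnclosingCircle((q[:,:2]*1000).astype(np.float32)),np.median(q[:,2]))
E
python3 g4.py 560.8 -133.6
```

```text
20.45 [609.80259629 -25.46966078 159.96150876] [2.31956908 2.11135891 0.00741623] [ 0.78937191 -0.41165398 -0.13183272]
scene 363 ((554.4182739257812, -212.4879608154297), 20.70448112487793) 0.11524167363661797
side 235 ((552.141845703125, -211.70889282226562), 20.707698822021484) 0.1164948273196208
scene knob 134 x [-86.7 -86.4 -64.  -63.4] y [24.2 25.9 48.5 49.1] z 105.5
((-75.41474914550781, 37.07368087768555), (23.287809371948242, 25.214078903198242), 9.63530445098877)
scene arm 368 x [-88.6 -87.  -64.5 -63.4] y [-88.1 -86.2  48.3  49.4] z 66.6
((-74.95574188232422, -18.910987854003906), (138.59326171875, 26.62533950805664), 88.27499389648438)
side knob 71 x [-86.1 -85.6 -62.2 -61.6] y [20.  20.6 43.8 45. ] z 106.9
((-75.14640045166016, 32.841224670410156), (22.552871704101562, 27.045116424560547), 46.59669876098633)
side arm 285 x [-88.4 -85.3 -64.  -63.3] y [-88.8 -88.2  25.7  32.4] z 66.9
((-76.1745376586914, -25.074737548828125), (25.94841957092285, 128.22665405273438), 0.19154202938079834)
```

Locked: the knob is rigid at its stop at 17 N and hasn't moved. The button centre is about (553.5,-212), with its top at about 116 mm.

Emit:
{"name": "arm_command", "arguments": {
  "motion": [
    [0,-30,-6,0,0],
    [0,-65,-12,0,0],
    [0,-100,-19,0,0],
    [0,-135,-26,0,0],
    [0,-165,-31,0,0]
  ]
}}

```text
time: 20.87
position: [0.5593, -0.1891, 0.1553]
tool_rot: [-2.325, -2.113, 0.003]
ft_force: [-0.2, -1.3, -0.1]
grip_width: 0.004
grip_force: 0.0
```

Emit:
{"name": "arm_command", "arguments": {
  "motion": [
    [0,-18,-4,0,0],
    [0,-24,-5,0,0],
    [0,-24,-5,5,0],
    [0,-24,-5,10,0],
    [0,-24,-5,15,0]
  ]
}}

```text
time: 21.28
position: [0.5545, -0.207, 0.1399]
tool_rot: [-2.318, -2.118, -0.001]
ft_force: [-0.2, -0.0, -0.3]
grip_width: 0.007
grip_force: 0.0
```

Emit:
{"name": "arm_command", "arguments": {
  "motion": [
    [0,0,0,4,0],
    [0,0,0,8,0],
    [0,0,0,10,0],
    [0,0,0,12,0],
    [0,0,0,14,0]
  ]
}}

```text
time: 21.7
position: [0.5541, -0.2089, 0.1271]
tool_rot: [-2.322, -2.116, -0.001]
ft_force: [-1.3, 1.9, 2.3]
grip_width: 0.003
grip_force: 1.3
```

Emit:
{"name": "arm_command", "arguments": {
  "motion": [
    [0,0,0,2,0],
    [0,0,0,4,0],
    [0,0,0,6,0],
    [0,0,0,8,0],
    [0,0,0,8,0]
  ]
}}

```text
time: 22.12
position: [0.5542, -0.209, 0.1222]
tool_rot: [-2.322, -2.115, -0.004]
ft_force: [-7.6, 4.4, 19.4]
grip_width: 0.006
grip_force: 10.0
```

Emit:
{"name": "arm_command", "arguments": {
  "motion": [
    [0,0,0,2,0],
    [0,0,0,4,0],
    [0,0,0,4,0]
  ]
}}

```text
time: 22.37
position: [0.5544, -0.209, 0.1218]
tool_rot: [-2.321, -2.114, -0.006]
ft_force: [-14.7, 8.3, 40.2]
grip_width: 0.001
grip_force: 20.2
```

The button has bottomed out. Lift off and retreat.

Emit:
{"name": "arm_command", "arguments": {
  "motion": [
    [0,0,0,-8,0],
    [0,0,0,-20,0],
    [0,0,0,-45,0],
    [0,0,0,-75,0],
    [0,0,0,-100,0]
  ]
}}

```text
time: 22.78
position: [0.5538, -0.2104, 0.2164]
tool_rot: [2.322, 2.114, -0.001]
ft_force: [-0.4, -0.2, 0.1]
grip_width: 0.005
grip_force: 0.0
```

Emit:
{"name": "arm_command", "arguments": {
  "motion": [
    [0,25,-25,0,0],
    [0,50,-50,0,0],
    [0,70,-70,0,0],
    [0,75,-75,0,0],
    [0,75,-75,0,0]
  ]
}}

```text
time: 23.2
position: [0.4856, -0.1264, 0.2151]
tool_rot: [-2.319, -2.119, -0.002]
ft_force: [-0.1, -0.4, 0.5]
grip_width: 0.008
grip_force: 0.0
```

```bash
python3 - <<'E'
from h import *
s=get_state(); print(s['time'],s['position']*1000,s['ft_force'])
im=shot('scene');b=shot('side')
for n in ('scene','side'):
    P=cloud(load(n)).reshape(-1,3); q=P[(P[:,2]>.108)&(P[:,2]<.123)&(np.hypot(P[:,0]-.5535,P[:,1]+.212)<.015)]
    print(n,len(q),np.median(q[:,2]))
cv2.imwrite('pics/s10.png',np.hstack([cv2.resize(b[180:380,330:530],(400,400),interpolation=cv2.INTER_CUBIC),cv2.resize(im[200:420,170:390],(400,400),interpolation=cv2.INTER_CUBIC)])[:,:,::-1])
E
python3 g4.py 560.8 -133.6
```

```text
23.2 [ 485.61488408 -126.39933768  215.12765513] [-0.13285271 -0.35115442  0.51936585]
scene 206 0.11549657385561457
side 132 0.11710484141606708
scene knob 142 x [-86.9 -86.2 -63.6 -63.2] y [24.5 26.  48.7 49.9] z 105.5
((-75.20447540283203, 37.34839630126953), (24.53420066833496, 24.20425796508789), 35.55546951293945)
scene arm 379 x [-88.5 -86.9 -63.9 -63.1] y [-87.6 -85.4  48.   48.8] z 66.5
((-75.65615844726562, -19.2745361328125), (137.35162353515625, 26.13326644897461), 89.53470611572266)
side arm 182 x [-87.2 -86.5 -64.  -63.4] y [-88.7 -88.2   2.7   3.8] z 67.3
((-76.24921417236328, -42.64931106567383), (24.446735382080078, 93.57588195800781), 1.3330928087234497)
```

View pics/s10.png

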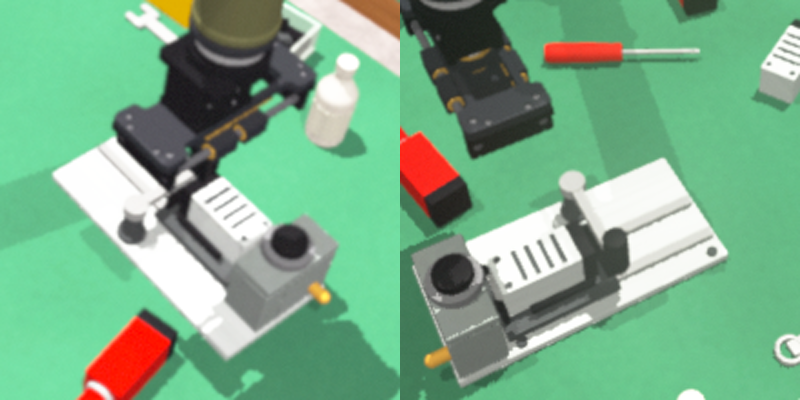

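The final view shows the body seated, the arm locked behind it, the button back up (top at about 116 mm) and the gripper clear. Handing in.

```bash
python3 -c "
from bench import close_job; print(close_job())"
```

```text
the job is handed in; nothing more can be done
None
```

The job is handed in, with no verdict returned: the nosed body is flat in the nest, the carriage is home and locked, the start button was pressed fully and came back up, and the blank body was not touched, all in about 23 s; wrist force peaked at about 41 N at the lock's stop and 40 N on the button, both pressed by the fingers.

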